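Fit the missing belt-duct cover strip on the rod wrapper

ROBOT

A 6-joint arm with a two-finger parallel gripper is mounted at the origin on the work surface. World frame = base frame: x ahead of the robot, y to its left, z up, the work surface at z = 0. Lengths are in m, angles in rad, forces in N, time in s.
With the tool pointing down it reaches from about 0.375 to 0.975 m from the base axis. Payload 3.8 kg.
Tool frame: the origin (TCP) lies at the very end of the fingers, on their centre line; the grasp point (between the pads) lies 19 mm behind it; z points along the fingers, y is the direction in which the jaws open and shut (so a half turn about z gives the same grasp; the last joint's range is limited). The gripper opens to 85 mm and grips with 20 to 120 N. Pads are 22 mm wide; open, the fingers measure 114 mm over their backs; the gripper's body (76 mm by 85 mm) begins 54 mm behind the grasp point. The pads swing forward as they close: fully open they stand 13 mm farther back than shut.
Start: joints at [-1.353, 0.264, 1.604, -0, 1.274, -0.037], TCP at [0.17, -0.653, 0.192] pointing down, gripper open.
Joint ranges: [-2.63, 2.63], [-0.94, 2.18], [0.31, 2.57], [-1.31, 4.45], [0, 2.66], [-2.55, 2.55]. Speed limits (rad/s): [2.57, 2.57, 3.14, 3.14, 3.14, 3.14].

INTERFACE

Orientations are given as a rotation vector (axis times angle).
In Python, from workcell import status, read_camera, camera_info, order gives the robot as it stands.
- The arm moves only by the tool move_arm, never from a script. Its argument "deltas" is a list of rows, each a list of 3 entries, a list of its own where there are three numbers: the turn, a rotation vector about the world's x, y, z as a fraction of full scale, then the shift along the world's x, y, z as a fraction of full scale, then the closure, from -1 (fully open) to 1 (shut), so that 0 is half open. A call has 1 to 20 rows; each row is the pose to reach, as a shift and turn from the pose commanded when the call began; what a row does not reach only later rows make up. Full scale, the value 1, is 0.1 m for a shift and pi/2 rad for a turn. A row lasts 1/8 s, in which the tool goes at most 62.5 mm and 10.7 degrees, less where a joint would pass 70% of its speed; a pose out of reach is approached as far as the arm can. A call with a number of a shift or a turn outside -1 to 1 is refused whole. A call with a gripper value outside its range is refused whole. The fingers move at their own pace and stop on an object; "grip_force" is the grip in N (left out, the last holds). Time passes only in rows, so rows that repeat a pose let the fingers close. It gives the time, the measured TCP pose, the force and the opening at its end, in the units of the state.
- status.read_state(): the state, without advancing time (a new reading comes with each control period).
- read_camera(name): name is "scene" or "top" or "wrist"; returns (picture, depth): 384x512x3 uint8, red, green, blue; 384x512 float32, m along the optical axis (not along the pixel's ray), 0 where there is no reading.
- camera_info(name): a dict with "K" (3x3 intrinsics, pixels), "R" (3x3) and "t" (3): a world point X has camera coordinates R X + t. Camera axes: x right, y down, z forward; pixel columns grow to the right and rows downward; lengths in m; the calibration is good to about 2 mm. The wrist camera is an equidistant fisheye: a pixel r from the principal point sees the ray r / f radians off the axis. A picture is of the moment at which its call begins: read the wrist's pose just before it. camera_info takes no time and is no camera call; for the wrist camera it gives the pose at the moment of the call.
- order.finish_job(): hands the job in, once; it reports no verdict.
The state is a dict: "time": time; "q": joint angles; "joint_vel": joint speeds; "joint_torque": joint torques, N m; "tool_pos": TCP position; "tcp_rot": TCP orientation; "wrist_force": force on the tool from outside, world axes, zero at the start; "torque": the same for the moment, N m; "width": opening from 0.0 (shut) to 1.0 (fully open).
Only numpy, scipy, OpenCV 4.12 (cv2) and the standard library are available. Lean on these libraries where they do the work, as an engineer would, in place of code of your own. Each camera call takes 0.05 s, during which the arm holds its last target. There are 200 camera calls.

TASK

Fit the loose metal cover strip over the open part of the belt duct on the rod wrapper bed, in line between the two strips already fitted: slide the edge of its flange's wide side in under the raised lip of the hinged cover, all the way home, without lifting that cover. Press the strip down flat on the rails with a firm push of about 10 N and finish while still gripping it and holding it pressed, so that the screws could be put in; leave the other things on the bench and the bed where they are.

Things in the scene. Friction and masses are not known exactly. Their poses are not given: they have to be found in the camera images.
- deck: Three parallel aluminium rails of the rod wrapper bed, fixed to the bench at left or right, turned up to 0.25 rad. Origin on the bench at mid-length; y along the rails, x away from the robot, z up. Rail tops z = 40 mm, 320 mm long: front rail x -120 to -80, middle -35 to +5, rear +80 to +160 mm; between front and middle rail is the belt duct, 34 mm deep, open at y -88 to +88
- home (a point): On the middle rail's top at deck x = 0, y = 0, z = 40 mm, same axes as the deck: where the middle of the strip's tucked edge belongs. On both sides (y 88 to 160 mm off) strips of the same section are fitted, tucked edges at x = 0, ribs centred at x = -65 mm
- bed: The whole bed, same origin and axes as the deck. On its rear rail at x = +136 mm, y = +-125 stand two rod rests carrying a 420 mm long, 10 mm thick rod section along y, axis 118 mm above the bench, tops of its ring guides at 147 mm
- cover (a joint): Hinge (at deck x = +100 mm) of the 3 mm grey-painted metal cover over the rear duct, 320 mm long, 0.36 kg, kept shut only by its weight. 0 = shut, as at the start; grows as its front lip, 130 mm from the hinge, is lifted (rad)
- lip (a point): Middle of the lip's lower front edge, deck x = -30, z = 48 mm. The cover's raised lip faces the robot along the whole bed, 3 mm thick, flat underside 8 mm above the middle rail, from here 30 mm back to an upright step at deck x = 0 that stops the tucked edge. A flared nose reaches about 8 mm nearer the robot, rising 3 mm
- strip: The loose strip, bare grey metal, about 0.26 kg, lying rib up on the bench: flange 100 x 160 x 4 mm (x, y, z), with an upright rib along y, 10 mm thick, 160 mm long, its top 32 mm above the strip's underside, centred 35 mm from the near edge (-x) and 65 mm from the edge to be tucked (+x, the wide side). Origin at the centre of the flange's underside
- strip_rib (a point): Centre of the strip's rib, half-way along and up it, 18 mm above the strip's underside. The rib is the part to grip, 10 mm across along the strip's x. Same axes as the strip
- strip_edge (a point): Middle of the strip's edge to be tucked, on the underside: 65 mm in +x of the strip from strip_rib and 18 mm below it. Same axes as the strip
- tape: Roll of masking tape lying on the bench beyond the strip's start, 96 mm across, 24 mm high; leave alone
- driver: Screwdriver, 150 mm long, lying on the bench on the robot's side of the strip's start; leave alone
- spool: Thread spool, 32 mm across, 45 mm high, standing on the rear rail under the rod; leave alone
- dish: Round steel dish of screws, 72 mm across, 16 mm high, on the bench on the robot's side of the bed; leave alone
Mind the look-alikes: they are no part of the job. What is meant by the strip is not green, and is the smaller of those in its own colour.

How it is judged:
At the end, for the whole second after the job is handed in: Strip flat on the rails in the gap (edge within 2.5 mm of their top, tilt < 0.03 rad), edge under the lip within 10 mm of the step, within 12 mm of mid-gap, square to 0.08 rad; cover shut (< 0.015 rad); fingers hold the strip and it bears on the rails with over 6 N, weight included (x of strip_edge in the frame of deck between -0.01 and 0.004 m and y of strip_edge in the frame of deck between -0.012 and 0.012 m and z of strip_edge in the frame of deck between 0.0365 and 0.0425 m and angle between strip's own z axis and vertical below 0.03 rad and angle between the x axis of strip and the x axis of deck, either way round below 0.08 rad and value of joint cover below 0.015 rad and contact force between strip and deck above 6 N and contact force between the fingers and strip above 2 N); the arm keeps its last pose, push and grip.
It fails at once if the hinged cover is lifted (over 0.04 rad, about 5 mm at its lip) (value of joint cover above 0.04 rad).
It fails at once if the tape roll is moved over 30 mm (distance of tape from where it was at the start of the episode above 0.03 m).
It fails at once if the screwdriver is moved over 30 mm (distance of driver from where it was at the start of the episode above 0.03 m).
It fails at once if the thread spool is moved over 30 mm (distance of spool from where it was at the start of the episode above 0.03 m).
It fails at once if the dish of screws is moved over 30 mm (distance of dish from where it was at the start of the episode above 0.03 m).
It also fails if it takes over 48 s, if anything falls off the work surface, if the arm or the gripper's body presses on something with over 40 N, if the wrist force passes 120 N, or if a joint passes its speed limit or range.

## Working session

There is one attempt and no reset: what is moved stays moved. The work goes in short steps, Python scripts to look and compute and a tool call to move; the robot and the scene stay as the last step left them, time stands still between calls to the robot, and variables do not carry over. Pictures are saved under pics/ and viewed, about 8 in all and at most 12, crops included, and the job is handed in when it is done.

Besides the shell and the picture viewer there is one more tool, called after ">>>" as name(argument=value, ...), one argument or row to a line, values as JSON. move_arm: Moves the arm, as the interface text tells. Its arguments: {"type":"object","properties":{"deltas":{"type":"array","items":{"type":"array"}},"grip_force":{"type":"number"}},"required":["deltas"]}

```bash
mkdir -p pics
cat > h.py <<'E'
import numpy as np, cv2
from workcell import status, read_camera, camera_info, order
def grab(n):
    ci=camera_info(n); im,d=read_camera(n); np.savez(f'{n}.npz',im=im,d=d,**{k:np.array(ci[k]) for k in 'KRt'}); return im,d,ci
def load(n):
    z=np.load(f'{n}.npz'); return z['im'],z['d'],z
def cloud(d,c):
    K,R,t=c['K'],c['R'],np.array(c['t']).ravel()
    v,u=np.indices(d.shape); P=np.stack([(u-K[0,2])/K[0,0]*d,(v-K[1,2])/K[1,1]*d,d],-1)
    return (P-t)@R
E
python3 - <<'E'
from h import *
for n in('scene','top'):
    im,d,c=grab(n); cv2.imwrite(f'pics/{n}0.png',im[...,::-1]); print(n,c['R'],c['t'],c['K'])
print(status.read_state())
E
```

```text
scene [[ 0.49383448  0.86951205 -0.00873471]
 [ 0.66025633 -0.3814877  -0.64693795]
 [-0.56585253  0.31371312 -0.76249262]] [-0.34933972 -0.28170152  1.20712951] [[354.80147017   0.         256.0009579 ]
 [  0.         354.80147017 194.06627216]
 [  0.           0.           1.        ]]
top [[ 0.0155638  -0.99987518 -0.00271943]
 [-0.99278053 -0.01512975 -0.11898702]
 [ 0.11893102  0.00455168 -0.99289209]] [0.08829895 0.54556359 1.42848438] [[483.80504668   0.         252.04930253]
 [  0.         483.80504668 192.94125359]
 [  0.           0.           1.        ]]
{'time': 0.1, 'q': array([-1.35287467e+00,  2.64642494e-01,  1.60528886e+00,  3.01136891e-05,
        1.27371059e+00, -3.69308422e-02]), 'joint_vel': array([-1.26416031e-03, -1.55301222e-03, -1.39107642e-03, -2.46389797e-03,
       -9.44371045e-04,  3.33940367e-05]), 'joint_torque': array([-4.24493355e-04, -5.16706252e+01, -3.68590629e+01, -1.35405144e-04,
        6.27354893e-03, -8.31166602e-06]), 'tool_pos': array([ 0.16999214, -0.65245104,  0.19128265]), 'tcp_rot': array([-3.11409624e+00, -3.98965417e-01,  2.45717768e-04]), 'wrist_force': array([ 0.69017927, -0.14459218, -0.42462011]), 'torque': array([-0.02901242, -0.03584526, -0.03884065]), 'width': 1.001515534761538}
```

View pics/top0.png

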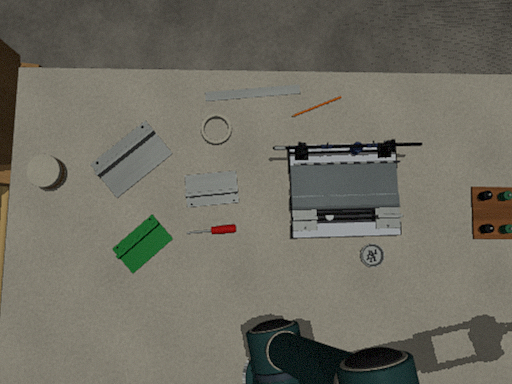

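View pics/scene0.png

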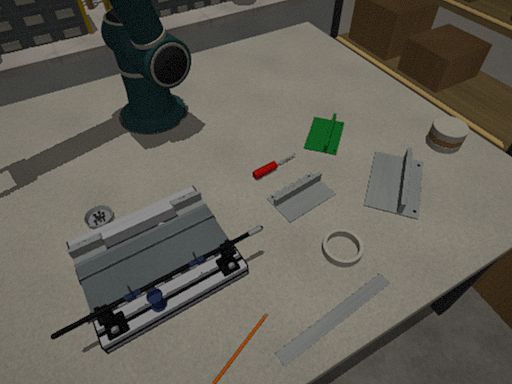

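Grey candidates in the top view are the small strip at (212,189), a larger one at (131,158) and a flat bar without a rib at (253,93). A green one is at (142,243). The small one at (212,189) fits: it is ribbed, not green, and the smaller of the grey pair. I'll confirm it in a crop and measure it.

Run:
```python
from h import *
im,d,c=load('top'); P=cloud(d,c)
a=cv2.resize(im[160:220,170:255],None,fx=6,fy=6,interpolation=cv2.INTER_CUBIC)
b=cv2.resize(im[130:245,265:430],None,fx=4.5,fy=4.5,interpolation=cv2.INTER_CUBIC)
w=max(a.shape[1],b.shape[1])
b=cv2.resize(im[135:270,265:430],None,fx=4.5,fy=4.5,interpolation=cv2.INTER_CUBIC)
cv2.imwrite('pics/a.png',a[...,::-1]);cv2.imwrite('pics/b.png',b[...,::-1])
# bench height check
print('bench z',np.median(P[255:300,200:240,2]),'depth noise',P[255:300,200:240,2].std())
def rect(m,name):
    cs,_=cv2.findContours(m.astype(np.uint8),cv2.RETR_EXTERNAL,cv2.CHAIN_APPROX_NONE)
    k=max(cs,key=cv2.contourArea)[:,0]; q=P[k[:,1],k[:,0],:2].astype(np.float32)*1000
    r=cv2.minAreaRect(q); print(name,r, cv2.boxPoints(r).round(1).tolist())
roi=np.zeros(d.shape,bool); roi[160:218,175:250]=1
z=P[...,2]
rect(roi&(z>0.022)&(z<.05),'rib'); print('rib top z',np.sort(z[roi])[-20:].round(4))
m=roi&(im.max(-1).astype(int)-im.min(-1)<40)&(z>.0025)&(z<.015); print('fl z',np.median(z[m])); rect(roi&(z>.0022),'strip')
roi[:]=0; roi[140:250,275:415]=1
for lo,hi,nm in((.036,.043,'rail z40'),(.046,.054,'lip/cover')):
    rect(roi&(z>lo)&(z<hi),nm)
```

```text
bench z -0.0010931516326269863 depth noise 0.06997808729103076
rib ((546.0025634765625, 220.92149353027344), (10.956717491149902, 158.47879028320312), 6.1747307777404785) [[532.0, 299.1000061035156], [549.0999755859375, 141.60000610351562], [560.0, 142.6999969482422], [542.9000244140625, 300.29998779296875]]
rib top z [1.4835 1.4835 1.4835 1.4835 1.4835 1.4835 1.4835 1.4835 1.4835 1.4835
 1.4835 1.4835 1.4835 1.4835 1.4835 1.4835 1.4835 1.4835 1.4835 1.4835]
fl z 0.004546786490410231
strip ((492.973388671875, 207.35861206054688), (290.3569641113281, 175.73838806152344), 12.551264762878418) [[332.20001220703125, 261.6000061035156], [370.3999938964844, 90.0], [653.7999877929688, 153.10000610351562], [615.5999755859375, 324.70001220703125]]
rail z40 ((615.5399780273438, -178.88528442382812), (145.5419158935547, 326.6026916503906), 2.4509241580963135) [[535.9000244140625, -18.799999237060547], [549.7999877929688, -345.1000061035156], [695.2000122070312, -338.8999938964844], [681.2999877929688, -12.600000381469727]]
lip/cover ((521.1947631835938, -183.02096557617188), (49.53078079223633, 319.9548645019531), 2.798597812652588) [[488.6000061035156, -24.399999618530273], [504.29998779296875, -344.0], [553.7000122070312, -341.6000061035156], [538.0999755859375, -22.0]]
```

View pics/a.png

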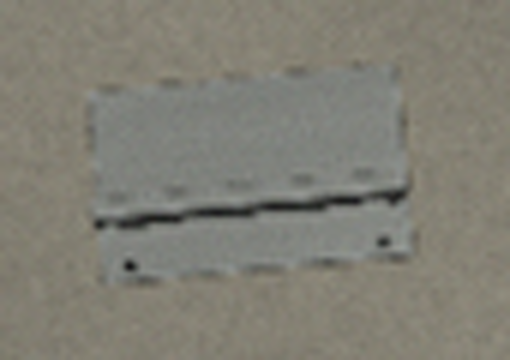

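View pics/b.png

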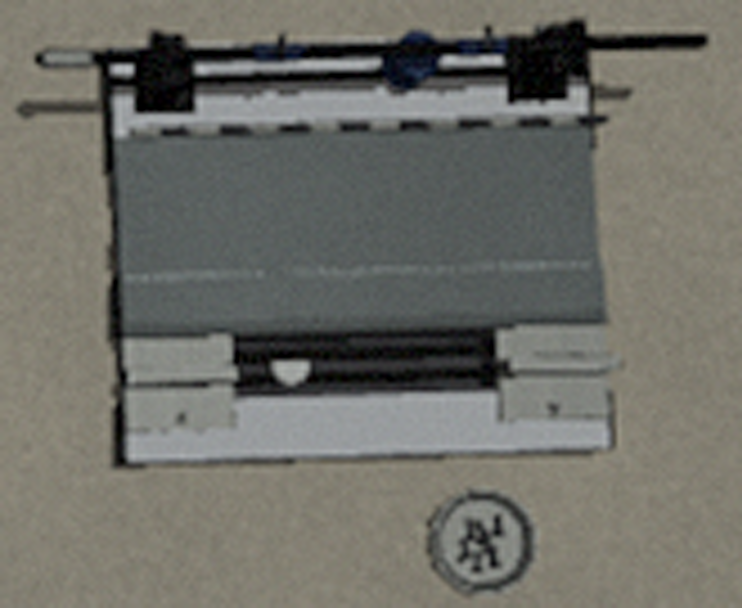

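Crop a shows the small grey strip with its rib toward the robot and its holes at the near edge, so the wide side already faces +x. Crop b shows the bed with the gap between the two fitted strips, at about crop x 235 to 497. Next I'll measure the bed frame from the fitted ribs, the rail ends and the cover, and cross-check with the scene camera.

Run:
```python
from h import *
for n in('top','scene'):
    im,d,c=load(n); P=cloud(d,c); P[(d<=0)]=np.nan
    x,y,z=P[...,0],P[...,1],P[...,2]
    bench=(x>.3)&(x<.42)&(y>.05)&(y<.2)
    print(n,'bench z',np.nanmedian(z[bench]))
    rg=(x>.36)&(x<.48)&(y>-.4)&(y<.02)
    m=rg&(z>.062)&(z<.08); q=P[m]
    L=q[q[:,1]>-.18];Rr=q[q[:,1]<-.18]
    for s,a in(('L',L),('R',Rr)):
        if len(a)>5: print(s,len(a),np.median(a,0).round(4),'y',np.percentile(a[:,1],[1,99]).round(4),'ztop',np.percentile(a[:,2],95).round(4),'x',np.percentile(a[:,0],[2,98]).round(4))
    # strip rib
    m=(x>.5)&(x<.6)&(y>.12)&(y<.32)&(z>.024)&(z<.04); q=P[m].astype(np.float32)
    print('rib',cv2.minAreaRect(q[:,:2]*1000),'z',np.percentile(q[:,2],[50,90]).round(4))
    m=(x>.47)&(x<.65)&(y>.1)&(y<.34)&(z>.0025)&(z<.04); q=P[m].astype(np.float32)
    print('strip',cv2.minAreaRect(q[:,:2]*1000))
    # bed: rails+cover
    m=(x>.33)&(x<.75)&(y>-.42)&(y<.05)&(z>.034)&(z<.054); q=P[m].astype(np.float32)
    print('bed',cv2.minAreaRect(q[:,:2]*1000))
    for yy in(-.08,-.16,-.18,-.26,-.31):
        s=(abs(y-yy)<.004)&(x>.34)&(x<.6)&(z>-.01); o=np.argsort(x[s]); X=x[s][o];Z=z[s][o]
        print(yy,' '.join(f'{a*1e3:.0f}:{b*1e3:.0f}' for a,b in list(zip(X,Z))[::max(1,len(X)//45)]))
```

```text
top bench z -0.0011252365723126423
L 90 [ 0.4706 -0.0595  0.0703] y [-0.0944 -0.0269] ztop 0.0748 x [0.4649 0.4744]
R 31 [ 0.4777 -0.2989  0.0698] y [-0.3428 -0.2729] ztop 0.0746 x [0.4744 0.4786]
rib ((546.0025634765625, 220.92149353027344), (10.956717491149902, 158.47879028320312), 6.1747307777404785) z [0.0306 0.035 ]
strip ((560.11181640625, 220.0286865234375), (239.58273315429688, 179.6541748046875), 89.8820571899414)
bed ((560.843505859375, -183.322509765625), (280.549072265625, 330.611083984375), 2.503239154815674)
-0.08 343:-0 346:3 352:-2 358:-1 364:-5 367:-2 373:5 379:-3 382:2 388:-7 394:2 400:0 403:-1 409:-1 415:0 420:40 426:42 429:36 435:38 440:48 447:43 450:39 456:42 461:48 465:36 469:65 474:72 483:40 488:44 492:39 497:46 502:54 509:48 515:50 518:49 524:44 529:51 533:45 538:52 545:44 551:43 555:40 561:42 567:43 573:43 577:36 582:44 588:41 592:37 597:40
-0.16 341:-1 344:2 350:0 356:-2 362:-2 368:4 374:-8 380:-7 383:-8 389:6 392:-6 398:-3 404:-1 410:2 413:2 416:-1 424:41 430:44 436:42 439:39 442:33 448:40 454:41 457:42 465:5 470:18 474:14 480:6 483:6 488:25 495:11 499:6 50
[... 2759 characters left out ...]
593:41 595:41 600:40
-0.26 340:2 344:4 349:4 357:3 362:1 372:4 374:6 381:5 384:2 400:14 428:37 434:38 439:36 445:37 449:39 456:39 462:39 465:36 466:5 466:27 467:10 467:3 467:25 469:38 511:53 515:52 519:48 523:49 526:49 531:52 536:50 539:51 544:49 548:42 550:41 551:50 555:41 558:42 562:41 566:42 570:41 575:40 579:43 582:39 585:43 590:41 594:43 598:42
-0.31 340:-1 347:-2 353:-3 361:-3 369:-1 375:-5 381:-2 386:-1 391:-2 433:38 438:39 443:41 455:45 479:69 484:69 487:62 488:49 488:60 489:54 489:45 490:52 492:43 498:44 503:43 514:53 516:51 520:50 523:51 526:47 531:51 534:49 538:51 542:46 547:49 550:41 552:45 554:42 557:44 560:40 564:41 567:40 572:41 575:40 579:42 582:43 586:42 590:39 594:41 597:43
```

Strip rib centre is about (0.5475, 0.2205), yaw 0.110. The deck origin is about (0.5415, -0.182), yaw 0.044. Section sizes and heights agree to within a few mm. Moving toward the strip now.

>>> move_arm(
  deltas=[
    [[0,0,0.05],[0.21,0.485,0],-1],
    [[0,0,0.1],[0.42,0.97,0],-1],
    [[0,0,0.1],[0.42,0.97,0],-1],
  ],
)

```text
time: 0.48
tool_pos: [0.2131, -0.5525, 0.1915]
tcp_rot: [-3.071, -0.646, -0.0]
wrist_force: [0.8, -0.5, -0.5]
width: 0.999
```

>>> move_arm(
  deltas=[
    [[0,0,0.05],[0.21,0.485,0],-1],
    [[0,0,0.1],[0.42,0.97,0],-1],
    [[0,0,0.1],[0.42,0.97,0],-1],
  ],
)

```text
time: 0.85
tool_pos: [0.2548, -0.4571, 0.1922]
tcp_rot: [-3.013, -0.885, -0.0]
wrist_force: [-0.1, 0.1, -0.4]
width: 1.0
```

>>> move_arm(
  deltas=[
    [[0,0,0.05],[0.21,0.485,0],-1],
    [[0,0,0.1],[0.42,0.97,0],-1],
    [[0,0,0.1],[0.42,0.97,0],-1],
  ],
)

```text
time: 1.23
tool_pos: [0.2968, -0.3612, 0.1925]
tcp_rot: [2.935, 1.119, 0.0]
wrist_force: [-0.8, -0.4, 0.1]
width: 1.001
```

>>> move_arm(
  deltas=[
    [[0,0,0.05],[0.21,0.485,0],-1],
    [[0,0,0.1],[0.42,0.97,0],-1],
    [[0,0,0.1],[0.42,0.97,0],-1],
  ],
)

```text
time: 1.6
tool_pos: [0.3391, -0.2647, 0.1927]
tcp_rot: [2.838, 1.346, 0.0]
wrist_force: [0.5, -0.2, 0.9]
width: 1.001
```

>>> move_arm(
  deltas=[
    [[0,0,0.05],[0.21,0.485,0],-1],
    [[0,0,0.1],[0.42,0.97,0],-1],
    [[0,0,0.1],[0.42,0.97,0],-1],
  ],
)

```text
time: 1.98
tool_pos: [0.3815, -0.168, 0.1928]
tcp_rot: [2.723, 1.564, 0.0]
wrist_force: [-0.3, -0.8, -0.3]
width: 1.0
```

>>> move_arm(
  deltas=[
    [[0,0,0.05],[0.21,0.485,0],-1],
    [[0,0,0.1],[0.42,0.97,0],-1],
    [[0,0,0.1],[0.42,0.97,0],-1],
  ],
)

```text
time: 2.35
tool_pos: [0.4237, -0.0713, 0.1927]
tcp_rot: [2.593, 1.772, 0.0]
wrist_force: [0.7, -0.6, 0.4]
width: 1.002
```

>>> move_arm(
  deltas=[
    [[0,0,0.05],[0.21,0.485,0],-1],
    [[0,0,0.1],[0.42,0.97,0],-1],
    [[0,0,0.1],[0.42,0.97,0],-1],
  ],
)

```text
time: 2.72
tool_pos: [0.4658, 0.0252, 0.1925]
tcp_rot: [2.447, 1.968, -0.0]
wrist_force: [-0.2, 0.3, 0.3]
width: 0.996
```

>>> move_arm(
  deltas=[
    [[0,0,0.05],[0.21,0.485,0],-1],
    [[0,0,0.1],[0.42,0.97,0],-1],
    [[0,0,0.1],[0.42,0.97,0],-1],
    [[0,0,0.1],[0.42,0.97,0],-1],
  ],
)

```text
time: 3.22
tool_pos: [0.5062, 0.12, 0.1921]
tcp_rot: [2.289, 2.151, -0.003]
wrist_force: [0.1, -0.1, 1.4]
width: 0.999
```

>>> move_arm(
  deltas=[
    [[0,0,0.055],[0.21,0.5,0],-1],
    [[0,0,0.109],[0.41,1.0,-0.4],-1],
    [[0,0,0.109],[0.41,1.0,-0.8],-1],
    [[0,0,0.109],[0.41,1.0,-0.9],-1],
    [[0,0,0.109],[0.41,1.0,-0.9],-1],
  ],
)

```text
time: 3.85
tool_pos: [0.5467, 0.2206, 0.1022]
tcp_rot: [-2.096, -2.339, 0.003]
wrist_force: [0.4, 0.5, 0.7]
width: 1.0
```

Run:
```python
from h import *
print(status.read_state()['tool_pos'])
im,d,c=grab('wrist'); cv2.imwrite('pics/w1.png',im[...,::-1]); print(c['K'])
```

```text
[0.54672459 0.22062148 0.10222713]
[[297.31863964   0.         256.77359564]
 [  0.         297.31863964 194.69475198]
 [  0.           0.           1.        ]]
```

View pics/w1.png

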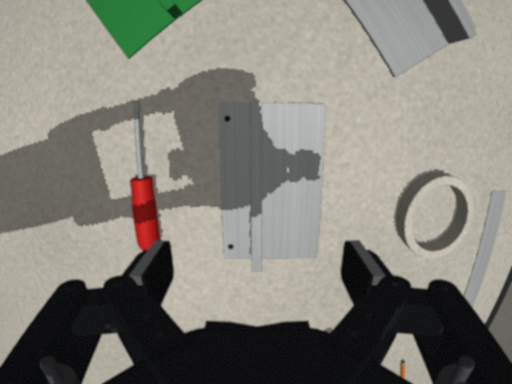

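The wrist view shows the rib centred between the jaws (px about 256 between fingers at 155 and 360) and parallel to the image's vertical. The driver and tape are clear. Descending to grip.

>>> move_arm(
  deltas=[
    [[0,0,0],[0.005,0,-0.4],-1],
    [[0,0,0],[0.005,0,-0.75],-1],
    [[0,0,0],[0.005,0,-0.93],-1],
    [[0,0,0],[0.005,0,-0.93],-1],
    [[0,0,0],[0.005,0,-0.93],0.5],
    [[0,0,0],[0.005,0,-0.93],1],
    [[0,0,0],[0.005,0,-0.93],1],
    [[0,0,0],[0.005,0,-0.93],1],
    [[0,0,0],[0.005,0,-0.93],1],
    [[0,0,0],[0.005,0,-0.93],1],
    [[0,0,0],[0.005,0,-0.93],1],
    [[0,0,0],[0.005,0,-0.93],1],
  ],
  grip_force=70,
)

```text
time: 5.4
tool_pos: [0.5476, 0.2228, 0.0094]
tcp_rot: [-2.094, -2.342, 0.0]
wrist_force: [-0.7, 0.5, 0.3]
width: 0.0
```

Run:
```python
from h import *
s=status.read_state(); print(s['tool_pos'],s['width'],s['wrist_force'],s['torque'])
im,d,c=grab('wrist')
im2,d2,c2=grab('scene')
a=cv2.resize(im2[120:270,230:380],(450,450),interpolation=cv2.INTER_CUBIC)
b=cv2.resize(im[60:384,80:440],(350,315)); o=np.zeros((450,800,3),np.uint8); o[:,:450]=a; o[:315,450:]=b
cv2.imwrite('pics/g1.png',o[...,::-1])
```

```text
[0.5476107  0.22278447 0.00942547] 0.0004946989055321371 [-0.7298691   0.47985867  0.27621548] [0.0068676  0.02135222 0.01949034]
```

View pics/g1.png

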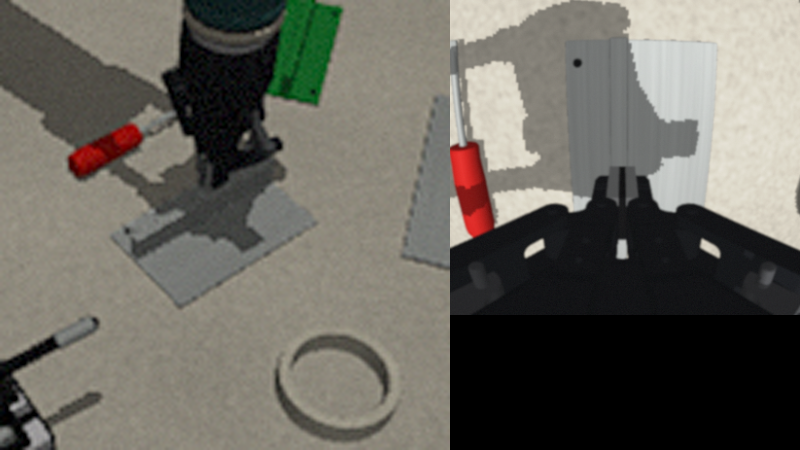

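The wrist view shows the pads on either side of the rib, but the width reads 0. I'll settle it with a small lift, checking weight and picture.

>>> move_arm(
  deltas=[
    [[0,0,0],[0,0,0.1],1],
    [[0,0,0],[0,0,0.3],1],
    [[0,0,0],[0,0,0.5],1],
    [[0,0,0],[0,0,0.5],1],
    [[0,0,0],[0,0,0.5],1],
  ],
)

```text
time: 6.12
tool_pos: [0.5477, 0.2228, 0.0599]
tcp_rot: [2.094, 2.342, 0.001]
wrist_force: [-0.4, -0.3, -0.1]
width: -0.002
```

Run:
```python
from h import *
s=status.read_state(); print(s['tool_pos'],s['width'],s['wrist_force'],s['torque'])
im,d,c=grab('wrist')
im2,d2,c2=grab('scene')
a=cv2.resize(im2[120:270,230:380],(450,450),interpolation=cv2.INTER_CUBIC)
b=cv2.resize(im[60:384,80:440],(350,315)); o=np.zeros((450,800,3),np.uint8); o[:,:450]=a; o[:315,450:]=b
cv2.imwrite('pics/g2.png',o[...,::-1])
```

```text
[0.54772578 0.2228432  0.05991513] -0.001818328505293266 [-0.35868094 -0.25527849 -0.11037219] [-0.01696694 -0.00015999 -0.00421569]
```

View pics/g2.png

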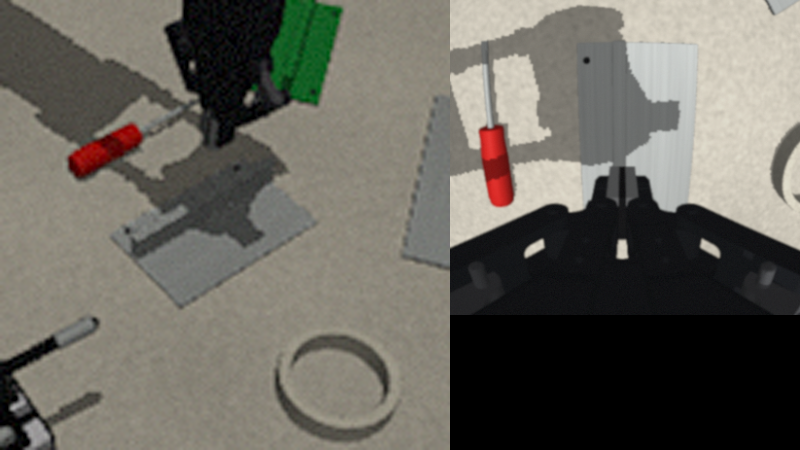

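The strip stayed on the bench and the fingers shut empty. I'll check where the strip and fingertips really are.

Run:
```python
from h import *
for n in('scene','top'):
    if n=='top': im,d,c=grab('top')
    else: im,d,c=load('scene')
    P=cloud(d,c); P[d<=0]=np.nan; x,y,z=P[...,0],P[...,1],P[...,2]
    r=(x>.42)&(x<.68)&(y>.08)&(y<.36)
    m=r&(z>.022)&(z<.036); q=P[m].astype(np.float32)
    print(n,'rib-ish',len(q),cv2.minAreaRect(q[:,:2]*1000))
    m=r&(z>.04)&(z<.2)&(im.max(-1)<90)
    for lo in np.arange(.04,.16,.01):
        q=P[m&(z>=lo)&(z<lo+.01)]
        if len(q): print(round(lo,3),len(q),np.nanmin(q,0).round(3),np.nanmedian(q,0).round(3),np.nanmax(q,0).round(3))
# wrist: project TCP, rib ends
im,d,c=load('wrist'); K,R,t=c['K'],c['R'],c['t'].ravel()
def pr(X):
    p=R@np.array(X)+t; th=np.arctan2(np.hypot(p[0],p[1]),p[2]); h=np.hypot(p[0],p[1]); return (K[0,2]+K[0,0]*th*p[0]/h).round(1),(K[1,2]+K[0,0]*th*p[1]/h).round(1),p.round(3)
print('cam pos',-R.T@t)
print('TCP',pr([.5477,.2228,.0599])); 
for s in(-80,-40,0,40,80): print(s,pr([.5475-s*.00011,.2205+s*.000994,.032]))
print('wrist depth near tip', d[230:260:5,256-20:256+21:5])
```

```text
scene rib-ish 322 ((492.0817565917969, 214.4176788330078), (126.69134521484375, 160.3168487548828), 6.605817794799805)
0.09 2 [0.556 0.216 0.096] [0.556 0.217 0.097] [0.557 0.219 0.099]
0.1 28 [0.537 0.212 0.1  ] [0.557 0.216 0.107] [0.564 0.231 0.11 ]
0.11 31 [0.536 0.212 0.11 ] [0.558 0.216 0.115] [0.564 0.233 0.119]
0.12 31 [0.539 0.211 0.12 ] [0.556 0.216 0.126] [0.565 0.225 0.129]
0.13 20 [0.541 0.21  0.131] [0.552 0.214 0.135] [0.566 0.219 0.14 ]
0.14 67 [0.516 0.207 0.141] [0.557 0.213 0.147] [0.582 0.234 0.15 ]
0.15 70 [0.511 0.206 0.15 ] [0.564 0.214 0.155] [0.592 0.239 0.16 ]
top rib-ish 83 ((546.2659912109375, 220.5240936279297), (11.649336814880371, 157.76075744628906), 6.5774126052856445)
0.04 1 [0.544 0.205 0.04 ] [0.544 0.205 0.04 ] [0.544 0.205 0.04 ]
0.14 2 [0.518 0.207 0.142] [0.52  0.208 0.145] [0.523 0.208 0.147]
0.15 2 [0.519 0.21  0.154] [0.521 0.211 0.155] [0.522 0.212 0.157]
cam pos [0.54004195 0.29063679 0.24236054]
TCP (np.float64(256.4), np.float64(218.8), array([-0.   ,  0.016,  0.194]))
-80 (np.float64(255.7), np.float64(297.0), array([-0.001,  0.087,  0.
[... 248 characters left out ...]
56.0), np.float64(99.0), array([-0.001, -0.067,  0.2  ]))
wrist depth near tip [[0.25466067 0.2549826  0.25582847 0.22449367 0.22668153 0.25554624
  0.25645345 0.25502446 0.25605834]
 [0.25693372 0.25645936 0.1447809  0.14404929 0.14409506 0.1456153
  0.14258191 0.25650865 0.2559017 ]
 [0.25839347 0.25787273 0.13763696 0.13806152 0.1380289  0.13860637
  0.13803735 0.25778875 0.25729686]
 [0.14281516 0.14196509 0.1342386  0.13337757 0.13397215 0.1339607
  0.13291778 0.13415228 0.14168264]
 [0.13584347 0.13623013 0.12872231 0.12928414 0.12848547 0.12968919
  0.1291136  0.12867142 0.1364137 ]
 [0.13187052 0.1320362  0.12372671 0.12372204 0.12468535 0.1228814
  0.12382049 0.1228618  0.13199453]]
```

The arm pose is consistent, but two views put the real shut fingertips about 38 mm above the reported TCP (z about 0.098 against 0.060). The jaws therefore closed above the rib (tips at about 0.048, rib top at 0.032). I'll refine that offset before going lower.

Run:
```python
from h import *
im,d,c=load('scene'); P=cloud(d,c); P[d<=0]=np.nan
x,y,z=P[...,0],P[...,1],P[...,2]
m=(abs(x-.55)<.025)&(abs(y-.22)<.025)&(z>.045)&(z<.125)
o=np.argsort(z[m]); print(P[m][o][:14].round(4)); print(im[m][o][:8].tolist())
im,d,c=load('wrist'); K,R,t=c['K'],c['R'],c['t'].ravel()
v,u=np.indices(d.shape); a=np.stack([u-K[0,2],v-K[1,2]],-1); r=np.linalg.norm(a,axis=-1)+1e-9; th=r/K[0,0]
k=np.tan(th)/r; W=(np.stack([a[...,0]*k*d,a[...,1]*k*d,d],-1)-t)@R
print('bench check',W[150,200].round(4), W[60,256].round(4))
m=(abs(u-256)<22)&(v>222)&(v<260)&(d<.17)&(d>.05); o=np.argsort(W[m][:,2]); print('wrist tip',W[m][o][[0,5,10,20,40]].round(4))
```

```text
[[0.556  0.2194 0.0958]
 [0.5569 0.2155 0.0986]
 [0.5566 0.2185 0.1004]
 [0.5542 0.2141 0.1005]
 [0.5513 0.2129 0.1021]
 [0.5602 0.2278 0.1023]
 [0.5475 0.2124 0.1025]
 [0.5571 0.2149 0.1026]
 [0.5548 0.2164 0.1034]
 [0.5604 0.2186 0.1036]
 [0.5384 0.2154 0.1037]
 [0.562  0.2204 0.1041]
 [0.5545 0.2135 0.1046]
 [0.5373 0.216  0.106 ]]
[[72, 70, 65], [73, 73, 68], [53, 55, 56], [59, 61, 59], [47, 48, 49], [73, 71, 65], [30, 28, 30], [60, 62, 61]]
bench check [0.4972 0.2554 0.0012] [0.5349 0.3333 0.001 ]
wrist tip [[0.5429 0.2317 0.1028]
 [0.5489 0.2328 0.1036]
 [0.5509 0.2331 0.1038]
 [0.5484 0.2331 0.1045]
 [0.5479 0.2324 0.1055]]
```

Both cameras agree on +41 mm for the fingertips relative to the reported TCP. I'll target a reported z of about -0.031, which puts the true tip at about 0.010.

>>> move_arm(
  deltas=[
    [[0,0,0],[0,-0.02,0],-1],
    [[0,0,0],[0,-0.02,0],-1],
    [[0,0,0],[0,-0.02,0],-1],
    [[0,0,0],[0,-0.02,-0.2],-1],
    [[0,0,0],[0,-0.02,-0.5],-1],
    [[0,0,0],[0,-0.02,-0.7],-1],
    [[0,0,0],[0,-0.02,-0.8],-1],
    [[0,0,0],[0,-0.02,-0.8],-1],
  ],
)

```text
time: 7.28
tool_pos: [0.5469, 0.2205, -0.0216]
tcp_rot: [-2.093, -2.341, 0.003]
wrist_force: [-0.7, -0.7, 1.5]
width: 0.995
```

>>> move_arm(
  deltas=[
    [[0,0,0],[0,0,-0.05],-1],
    [[0,0,0],[0,0,-0.1],-1],
    [[0,0,0],[0,0,-0.1],-1],
    [[0,0,0],[0,0,-0.1],0.5],
    [[0,0,0],[0,0,-0.1],0.7],
    [[0,0,0],[0,0,-0.1],0.7],
  ],
)

```text
time: 8.02
tool_pos: [0.5477, 0.2208, -0.0304]
tcp_rot: [2.094, 2.342, 0.0]
wrist_force: [0.0, 0.1, 0.4]
width: 0.376
```

>>> move_arm(
  deltas=[
    [[0,0,0],[0,0,0],1],
    [[0,0,0],[0,0,0],1],
    [[0,0,0],[0,0,0],1],
    [[0,0,0],[0,0,0],1],
    [[0,0,0],[0,0,0],1],
  ],
)

```text
time: 8.65
tool_pos: [0.5478, 0.2209, -0.0303]
tcp_rot: [2.094, 2.342, 0.0]
wrist_force: [-1.0, 0.1, 4.1]
width: 0.098
```

Gripped: width is 0.098, about 8–10 mm. Lifting and checking.

>>> move_arm(
  deltas=[
    [[0,0,0],[0,0,0.1],1],
    [[0,0,0],[0,0,0.4],1],
    [[0,0,0],[0,0,0.8],1],
    [[0,0,0],[0,0,1.0],1],
    [[0,0,0],[0,0,1.0],1],
  ],
)

```text
time: 9.28
tool_pos: [0.5491, 0.2213, 0.0712]
tcp_rot: [2.093, 2.341, 0.005]
wrist_force: [0.0, 0.4, -3.1]
width: 0.103
```

>>> move_arm(
  deltas=[
    [[0,0,-0.01],[-0.2,-0.5,0.1],1],
    [[0,0,-0.02],[-0.4,-1,0.1],1],
    [[0,0,-0.02],[-0.4,-1,0.1],1],
    [[0,0,-0.02],[-0.4,-1,0.1],1],
  ],
)

```text
time: 9.78
tool_pos: [0.5067, 0.1206, 0.078]
tcp_rot: [-2.13, -2.307, 0.002]
wrist_force: [0.7, -0.6, -2.3]
width: 0.099
```

Run:
```python
from h import *
s=status.read_state(); print(s['tool_pos'],s['width'],s['wrist_force'],s['torque'])
im,d,c=grab('wrist'); im2,d2,c2=grab('scene')
K,R,t=c['K'],c['R'],np.array(c['t']).ravel()
o=np.zeros((384,800,3),np.uint8); o[:,:512]=im2; o[:216,512:]=cv2.resize(im,(288,216)); cv2.imwrite('pics/l1.png',o[...,::-1])
```

```text
[0.50671585 0.12058989 0.07804011] 0.09949669256197116 [ 0.68306055 -0.58402732 -2.31760242] [-0.02319269  0.00046977 -0.01738295]
```

View pics/l1.png

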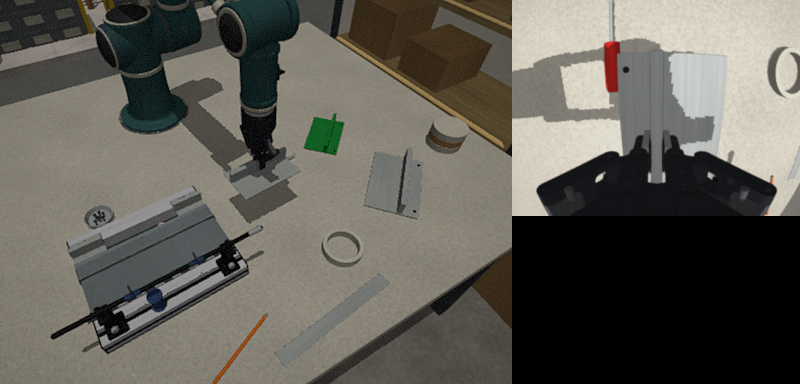

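The strip is held level; the lift reads 2.3–3.1 N, which is about its weight. Carrying it to the staging point in front of the gap.

>>> move_arm(
  deltas=[
    [[0,0,-0.006],[-0.13,-0.5,0],1],
    [[0,0,-0.012],[-0.27,-1,0],1],
    [[0,0,-0.012],[-0.27,-1,0],1],
  ],
)

```text
time: 10.25
tool_pos: [0.4799, 0.0192, 0.079]
tcp_rot: [-2.154, -2.286, 0.002]
wrist_force: [0.4, 0.9, -2.7]
width: 0.101
```

>>> move_arm(
  deltas=[
    [[0,0,-0.006],[-0.13,-0.5,0],1],
    [[0,0,-0.011],[-0.27,-1,0],1],
    [[0,0,-0.011],[-0.27,-1,0],1],
  ],
)

```text
time: 10.62
tool_pos: [0.4538, -0.0806, 0.0795]
tcp_rot: [2.175, 2.267, -0.0]
wrist_force: [0.8, 0.0, -3.7]
width: 0.102
```

>>> move_arm(
  deltas=[
    [[0,0,0],[-0.13,-0.5,0],1],
    [[0,0,0],[-0.26,-1,0],1],
    [[0,0,0],[-0.26,-1.0,0],1],
    [[0,0,0],[-0.26,-1.0,0],1],
    [[0,0,0],[-0.26,-1.0,0],1],
    [[0,0,0],[-0.26,-1.0,0],1],
  ],
)

```text
time: 11.38
tool_pos: [0.428, -0.1779, 0.0794]
tcp_rot: [-2.169, -2.272, -0.0]
wrist_force: [0.1, -0.5, -2.1]
width: 0.102
```

```bash
cat > meas.py <<'E'
from h import *
import sys
s=status.read_state(); print(s['tool_pos'],s['tcp_rot'],s['width'],s['wrist_force'],s['torque'])
im,d,c=grab('wrist'); K,R,t=c['K'],c['R'],np.array(c['t']).ravel()
v,u=np.indices(d.shape); a=np.stack([u-K[0,2],v-K[1,2]],-1); r=np.linalg.norm(a,axis=-1)+1e-9
k=np.tan(r/K[0,0])/r; W=(np.stack([a[...,0]*k*d,a[...,1]*k*d,d],-1)-t)@R
np.savez('w.npz',W=W,im=im,d=d)
im2,d2,c2=grab('scene'); im3,d3,c3=grab('top')
o=np.zeros((600,800,3),np.uint8); o[:384,:512]=im
o[384:,:270]=cv2.resize(im2[170:350,50:275],(270,216)); b=cv2.resize(im3[130:275,270:420],None,fx=1.9,fy=1.9); o[:b.shape[0],512:512+b.shape[1]]=b
cv2.imwrite(f'pics/{sys.argv[1]}.png',o[...,::-1])
E
python3 meas.py m1
```

```text
[ 0.42800448 -0.17793322  0.07935964] [-2.16907336e+00 -2.27208034e+00 -2.17142224e-04] 0.10212119922079281 [ 0.12888463 -0.47331619 -2.08776535] [0.03998387 0.0430267  0.00569895]
```

View pics/m1.png

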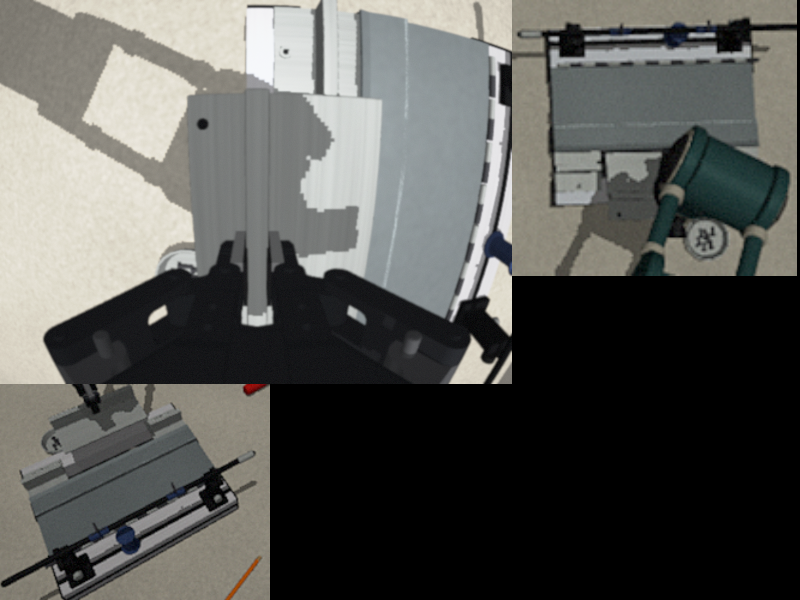

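The wrist view shows the held strip (flange columns 190 to 380, rib at about 257) with the lip to its right and the fitted left strip above it. I'll measure both in this one view and from the scene camera.

Run:
```python
from h import *
f=np.load('w.npz'); Ww=f['W']; dw=f['d']
im,d,c=load('scene'); Ps=cloud(d,c)
for n,P,dd in(('wrist',Ww,dw),('scene',Ps,d)):
    P=P.copy(); P[dd<=0]=np.nan; x,y,z=P[...,0],P[...,1],P[...,2]
    fl=(z>.103)&(z<.119)&(x>.37)&(x<.52)&(y>-.29)&(y<-.09)
    fl=cv2.morphologyEx(fl.astype(np.uint8),cv2.MORPH_OPEN,np.ones((3,3)))>0
    q=P[fl]; A=np.c_[q[:,:2],np.ones(len(q))]; co=np.linalg.lstsq(A,q[:,2],rcond=None)[0]
    print(n,'flange plane slope',co[:2].round(4),'z med',np.median(q[:,2]).round(4),'n',len(q),'x',np.percentile(q[:,0],[.5,99.5]).round(4),'y',np.percentile(q[:,1],[.5,99.5]).round(4))
    for yy in np.arange(-.24,-.09,.02):
        s=q[abs(q[:,1]-yy)<.004]
        if len(s)>4: print('  y',yy.round(2),'edges x',np.percentile(s[:,0],[1,99]).round(4))
    rb=(z>.13)&(z<.146)&(x>.40)&(x<.45)&(y>-.17)&(y<-.09)&True
    q=P[rb]
    if len(q)>20: p=np.polyfit(q[:,1],q[:,0],1); print('  rib held: slope dx/dy',p[0].round(4),'x at -.18',np.polyval(p,-.18).round(4),'ymax',np.nanpercentile(q[:,1],99).round(4),'z',np.nanpercentile(q[:,2],50).round(4))
    rb=(z>.062)&(z<.078)&(x>.455)&(x<.495)&(y>-.11)&(y<-.01); q=P[rb]
    if len(q)>10: p=np.polyfit(q[:,1],q[:,0],1); print('  fixed L rib: slope',p[0].round(4),'x mean',q[:,0].mean().round(4),'y range',np.percentile(q[:,1],[1,99]).round(4),len(q))
    # cover front edge
    cv=(z>.046)&(z<.056)&(x>.48)&(x<.53)&(y>-.34)&(y<-.03)
    e=[]
    for yy in np.arange(-.30,-.04,.01):
        s=x[cv&(abs(y-yy)<.005)]
        if len(s)>4: e.append((yy,np.percentile(s,3)))
    if e:
        e=np.array(e); p=np.polyfit(e[:,0],e[:,1],1); print('  nose: slope',p[0].round(4),'x at -.182',np.polyval(p,-.182).round(4))
```

```text
wrist flange plane slope [ 0.0002 -0.    ] z med 0.1147 n 26688 x [0.3917 0.492 ] y [-0.2277 -0.099 ]
  y -0.22 edges x [0.422  0.4931]
  y -0.2 edges x [0.3944 0.4932]
  y -0.18 edges x [0.3943 0.4922]
  y -0.16 edges x [0.3932 0.4911]
  y -0.14 edges x [0.3928 0.4902]
  y -0.12 edges x [0.3916 0.4892]
  y -0.1 edges x [0.3915 0.4885]
  rib held: slope dx/dy -0.0442 x at -.18 0.4282 ymax -0.1009 z 0.1426
  fixed L rib: slope -0.0466 x mean 0.4691 y range [-0.0945 -0.0301] 1726
  nose: slope -0.1423 x at -.182 0.5183
scene flange plane slope [-0.0229 -0.0013] z med 0.1121 n 1637 x [0.4316 0.4984] y [-0.2559 -0.0978]
  y -0.24 edges x [0.4363 0.4992]
  y -0.22 edges x [0.4366 0.4979]
  y -0.2 edges x [0.436  0.4961]
  y -0.18 edges x [0.4376 0.4968]
  y -0.16 edges x [0.4337 0.495 ]
  y -0.14 edges x [0.4321 0.4941]
  y -0.12 edges x [0.4312 0.4923]
  y -0.1 edges x [0.4313 0.4926]
  rib held: slope dx/dy -0.085 x at -.18 0.4353 ymax -0.0993 z 0.1386
  fixed L rib: slope -0.0424 x mean 0.4746 y range [-0.0964 -0.0267] 155
  nose: slope 0.0294 x at -.182 0.5022
```

Held rib slope -0.044 matches the fixed rib's -0.047. About 46 mm remains along deck x, with a y correction of about -6 mm. Backing off slightly and lowering toward the front rail, in fine steps at the end.

>>> move_arm(
  deltas=[
    [[0,0,0],[-0.04,-0.06,0],1],
    [[0,0,0],[-0.04,-0.06,-0.2],1],
    [[0,0,0],[-0.04,-0.06,-0.4],1],
    [[0,0,0],[-0.04,-0.06,-0.6],1],
    [[0,0,0],[-0.04,-0.06,-0.64],1],
    [[0,0,0],[-0.04,-0.06,-0.64],1],
    [[0,0,0],[-0.04,-0.06,-0.64],1],
  ],
)

```text
time: 12.4
tool_pos: [0.4245, -0.1858, 0.0165]
tcp_rot: [2.171, 2.269, 0.001]
wrist_force: [0.2, -0.5, -2.5]
width: 0.097
```

>>> move_arm(
  deltas=[
    [[0,0,0],[0,0,-0.02],1],
    [[0,0,0],[0,0,-0.03],1],
    [[0,0,0],[0,0,-0.03],1],
    [[0,0,0],[0,0,-0.03],1],
  ],
)

```text
time: 12.9
tool_pos: [0.4236, -0.1852, 0.0125]
tcp_rot: [-2.172, -2.27, 0.0]
wrist_force: [1.3, 0.0, -3.0]
width: 0.102
```

>>> move_arm(
  deltas=[
    [[0,0,0],[0,0,-0.01],1],
    [[0,0,0],[0,0,-0.01],1],
    [[0,0,0],[0,0,-0.01],1],
  ],
)

```text
time: 13.28
tool_pos: [0.4236, -0.1852, 0.0115]
tcp_rot: [-2.172, -2.27, 0.0]
wrist_force: [-0.4, 0.6, -2.9]
width: 0.098
```

>>> move_arm(
  deltas=[
    [[0,0,0],[0,0,-0.01],1],
    [[0,0,0],[0,0,-0.01],1],
    [[0,0,0],[0,0,-0.01],1],
  ],
)

```text
time: 13.65
tool_pos: [0.4236, -0.1852, 0.0105]
tcp_rot: [2.172, 2.27, -0.0]
wrist_force: [0.2, 0.7, -1.7]
width: 0.101
```

>>> move_arm(
  deltas=[
    [[0,0,0],[0,0,-0.008],1],
    [[0,0,0],[0,0,-0.008],1],
    [[0,0,0],[0,0,-0.008],1],
  ],
)

```text
time: 14.02
tool_pos: [0.4237, -0.1853, 0.0097]
tcp_rot: [2.172, 2.27, 0.0]
wrist_force: [-0.0, 0.2, -3.0]
width: 0.103
```

>>> move_arm(
  deltas=[
    [[0,0,0],[0,0,-0.006],1],
    [[0,0,0],[0,0,-0.006],1],
    [[0,0,0],[0,0,-0.006],1],
  ],
)

```text
time: 14.4
tool_pos: [0.4237, -0.1853, 0.0097]
tcp_rot: [2.172, 2.27, -0.0]
wrist_force: [-1.7, 1.2, 4.8]
width: 0.101
```

>>> move_arm(
  deltas=[
    [[0,0,0],[0,0,-0.006],1],
    [[0,0,0],[0,0,-0.006],1],
    [[0,0,0],[0,0,-0.006],1],
  ],
)

```text
time: 14.78
tool_pos: [0.4237, -0.1852, 0.0097]
tcp_rot: [-2.172, -2.27, 0.0]
wrist_force: [-5.1, 3.3, 10.0]
width: 0.098
```

Contact came exactly at the predicted 0.0097. Raising 1.5 mm clear, then sliding in along deck x in stages.

>>> move_arm(
  deltas=[
    [[0,0,0],[0,0,0.027],1],
    [[0,0,0],[0,0,0.027],1],
    [[0,0,0],[0.06,0.0026,0.027],1],
    [[0,0,0],[0.12,0.005,0.027],1],
    [[0,0,0],[0.18,0.008,0.027],1],
    [[0,0,0],[0.22,0.01,0.027],1],
    [[0,0,0],[0.22,0.01,0.027],1],
  ],
)

```text
time: 15.65
tool_pos: [0.4461, -0.1842, 0.0112]
tcp_rot: [2.171, 2.27, 0.0]
wrist_force: [0.2, 0.2, -3.3]
width: 0.098
```

```bash
python3 meas.py m2
python3 - <<'E'
from h import *
f=np.load('w.npz'); P=f['W']; P[f['d']<=0]=np.nan; x,y,z=P[...,0],P[...,1],P[...,2]
m=(z>.066)&(z<.082)&(x>.4)&(x<.52)&(y>-.2)&(y<0); q=P[m]
h=q[(abs(q[:,0]-.445)<.014)&(q[:,1]>-.17)]; g=q[(q[:,1]>-.094)&(abs(q[:,0]-.47)<.012)]
for n,a in(('held',h),('fixed',g)):
    p=np.polyfit(a[:,1],a[:,0],1); print(n,len(a),p.round(4),'x at -.0945',np.polyval(p,-.0945).round(4),'y',np.percentile(a[:,1],[1,99]).round(4),'z',np.median(a[:,2]).round(4))
E
```

```text
[ 0.44608709 -0.1842093   0.0111726 ] [2.17121470e+00 2.27039063e+00 5.26553169e-05] 0.09783303565858416 [ 0.15890798  0.17589407 -3.25527829] [-0.00012739  0.03775793 -0.05597938]
held 3649 [-0.0406  0.4385] x at -.0945 0.4424 y [-0.1692 -0.1071] z 0.0744
fixed 1681 [-0.0397  0.467 ] x at -.0945 0.4708 y [-0.0938 -0.0652] z 0.0728
```

View pics/m2.png

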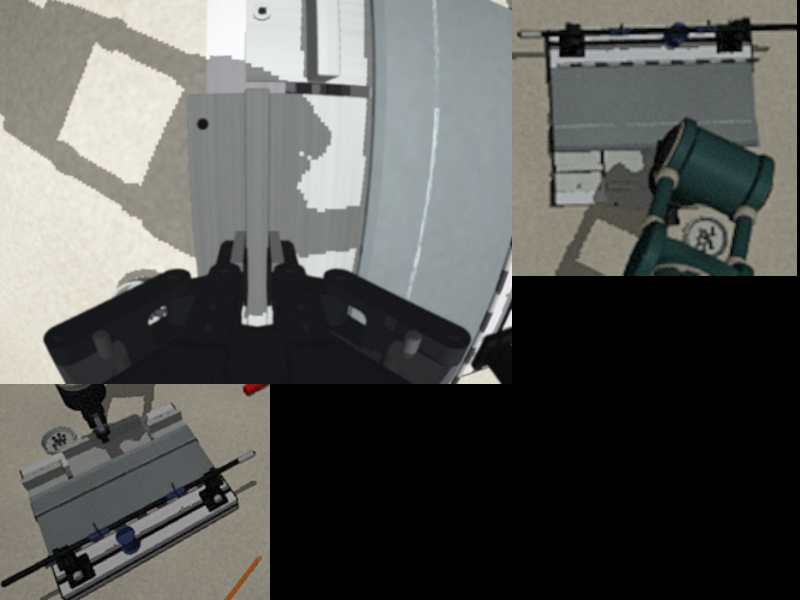

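The flange edge is entering under the nose and the force reads only the strip's weight. Remaining: 28 mm, with about 2 mm of y to correct. Continuing.

>>> move_arm(
  deltas=[
    [[0,0,0],[0.05,0.01,0],1],
    [[0,0,0],[0.1,0.02,0],1],
    [[0,0,0],[0.15,0.025,0],1],
    [[0,0,0],[0.2,0.025,0],1],
    [[0,0,0],[0.24,0.025,0],1],
    [[0,0,0],[0.24,0.025,0],1],
    [[0,0,0],[0.24,0.025,0],1],
  ],
)

```text
time: 16.68
tool_pos: [0.4694, -0.1816, 0.0111]
tcp_rot: [-2.171, -2.27, 0.0]
wrist_force: [-0.1, -0.1, -3.6]
width: 0.096
```

>>> move_arm(
  deltas=[
    [[0,0,0],[0.01,0,0],1],
    [[0,0,0],[0.02,0.001,0],1],
    [[0,0,0],[0.02,0.001,0],1],
  ],
)

```text
time: 17.05
tool_pos: [0.4717, -0.1817, 0.0112]
tcp_rot: [2.172, 2.27, 0.0]
wrist_force: [-0.1, 0.2, -3.3]
width: 0.1
```

>>> move_arm(
  deltas=[
    [[0,0,0],[0.01,0,0],1],
    [[0,0,0],[0.015,0.001,0],1],
    [[0,0,0],[0.015,0.001,0],1],
  ],
)

```text
time: 17.42
tool_pos: [0.4732, -0.1815, 0.0112]
tcp_rot: [-2.172, -2.27, 0.0]
wrist_force: [0.7, 0.2, -1.9]
width: 0.1
```

Moved 27.1 mm so far with no step contact. Creeping on, 1 mm at a time.

>>> move_arm(
  deltas=[
    [[0,0,0],[0.01,0,0],1],
    [[0,0,0],[0.01,0,0],1],
    [[0,0,0],[0.01,0,0],1],
  ],
)

```text
time: 17.8
tool_pos: [0.4742, -0.1815, 0.0112]
tcp_rot: [-2.172, -2.27, -0.0]
wrist_force: [0.2, -0.4, -3.0]
width: 0.099
```

>>> move_arm(
  deltas=[
    [[0,0,0],[0.01,0,0],1],
    [[0,0,0],[0.01,0,0],1],
    [[0,0,0],[0.01,0,0],1],
  ],
)

```text
time: 18.18
tool_pos: [0.4751, -0.1815, 0.0112]
tcp_rot: [-2.172, -2.27, 0.0]
wrist_force: [-0.0, -0.4, -2.4]
width: 0.098
```

```bash
python3 meas.py m3
python3 - <<'E'
from h import *
f=np.load('w.npz'); P=f['W']; P[f['d']<=0]=np.nan; x,y,z=P[...,0],P[...,1],P[...,2]
m=(z>.066)&(z<.082)&(x>.455)&(x<.49)&(y>-.17)&(y<-.03)
q=P[m]; hist,e=np.histogram(q[:,1],np.arange(-.12,-.08,.002)); print(list(zip((e[:-1]*1e3).round(),hist)))
for n,a in(('held',q[q[:,1]<-.108]),('fixed',q[q[:,1]>-.093])):
    p=np.polyfit(a[:,1],a[:,0],1); print(n,len(a),p.round(4),'x at -.1',np.polyval(p,-.1).round(4),'z',np.median(a[:,2]).round(4))
E
```

```text
[ 0.47512371 -0.1814849   0.01115843] [-2.17166278e+00 -2.27003892e+00  1.28415215e-05] 0.09822137976087411 [-0.00437304 -0.36103    -2.44959387] [ 0.02504123  0.07817953 -0.00029932]
[(np.float64(-120.0), np.int64(125)), (np.float64(-118.0), np.int64(124)), (np.float64(-116.0), np.int64(124)), (np.float64(-114.0), np.int64(125)), (np.float64(-112.0), np.int64(125)), (np.float64(-110.0), np.int64(124)), (np.float64(-108.0), np.int64(124)), (np.float64(-106.0), np.int64(121)), (np.float64(-104.0), np.int64(16)), (np.float64(-102.0), np.int64(0)), (np.float64(-100.0), np.int64(84)), (np.float64(-98.0), np.int64(125)), (np.float64(-96.0), np.int64(119)), (np.float64(-94.0), np.int64(119)), (np.float64(-92.0), np.int64(115)), (np.float64(-90.0), np.int64(121)), (np.float64(-88.0), np.int64(119)), (np.float64(-86.0), np.int64(117)), (np.float64(-84.0), np.int64(115))]
held 3510 [-0.0412  0.4676] x at -.1 0.4717 z 0.0744
fixed 1558 [-0.0481  0.467 ] x at -.1 0.4718 z 0.073
```

The ribs are now collinear to 0.1 mm and the end gap is 4.5 mm against a nominal 8. I'll shift y by -3 mm and creep to the step.

>>> move_arm(
  deltas=[
    [[0,0,0],[0,-0.015,0],1],
    [[0,0,0],[0,-0.03,0],1],
    [[0,0,0],[0,-0.03,0],1],
    [[0,0,0],[0.01,-0.03,0],1],
    [[0,0,0],[0.01,-0.03,0],1],
  ],
)

```text
time: 18.95
tool_pos: [0.4754, -0.1845, 0.011]
tcp_rot: [-2.171, -2.269, 0.002]
wrist_force: [-2.6, -0.8, -1.4]
width: 0.099
```

>>> move_arm(
  deltas=[
    [[0,0,0],[0.007,0,0],1],
    [[0,0,0],[0.007,0,0],1],
    [[0,0,0],[0.007,0,0],1],
  ],
)

```text
time: 19.32
tool_pos: [0.4754, -0.1844, 0.0108]
tcp_rot: [-2.17, -2.269, 0.003]
wrist_force: [-4.9, -1.4, -0.0]
width: 0.102
```

Step reached: x reaction is -4.9 N at x = 0.4754. Easing the x push and pressing down.

>>> move_arm(
  deltas=[
    [[0,0,0],[-0.012,0,0],1],
    [[0,0,0],[-0.012,0,-0.01],1],
    [[0,0,0],[-0.012,0,-0.018],1],
    [[0,0,0],[-0.012,0,-0.022],1],
    [[0,0,0],[-0.012,0,-0.022],1],
    [[0,0,0],[-0.012,0,-0.022],1],
  ],
)

```text
time: 20.08
tool_pos: [0.4754, -0.1844, 0.0097]
tcp_rot: [-2.171, -2.27, 0.0]
wrist_force: [-5.8, 1.5, 5.4]
width: 0.098
```

>>> move_arm(
  deltas=[
    [[0,0,0],[0,0,-0.005],1],
    [[0,0,0],[0,0,-0.005],1],
    [[0,0,0],[0,0,-0.005],1],
  ],
)

```text
time: 20.45
tool_pos: [0.4754, -0.1843, 0.0097]
tcp_rot: [-2.171, -2.27, 0.001]
wrist_force: [-7.9, 2.3, 9.4]
width: 0.1
```

Flat at z = 0.0097 with a 9.4 N push. Final check of alignment, the cover and the other objects.

```bash
python3 meas.py m4
python3 - <<'E'
from h import *
f=np.load('w.npz'); P=f['W']; P[f['d']<=0]=np.nan; x,y,z=P[...,0],P[...,1],P[...,2]
q=P[(z>.066)&(z<.082)&(x>.455)&(x<.495)&(y>-.17)&(y<-.03)]
Y=np.sort(q[:,1]); i=np.argmax(np.diff(Y)); print('gap',Y[i:i+2].round(4))
for n,a in(('held',q[q[:,1]<Y[i]-.003]),('fixed',q[q[:,1]>Y[i+1]+.003])):
    p=np.polyfit(a[:,1],a[:,0],1); print(n,p.round(4),'x at -.1',np.polyval(p,-.1).round(4),'z',np.median(a[:,2]).round(4))
im,d,c=load('scene'); P=cloud(d,c); x,y,z=P[...,0],P[...,1],P[...,2]
m=(x>.508)&(x<.53)&(y>-.31)&(y<-.06)&(z>.03)&(z<.08); print('lip z now',np.median(z[m]).round(4))
E
```

```text
[ 0.47540055 -0.18434293  0.0096813 ] [-2.17093969e+00 -2.26961769e+00  5.32000739e-04] 0.09997263875902632 [-7.91747337  2.30272867  9.35509706] [0.23917421 1.17827171 0.01070386]
gap [-0.1065 -0.0991]
held [-0.0402  0.4679] x at -.1 0.4719 z 0.073
fixed [-0.0407  0.4676] x at -.1 0.4717 z 0.073
lip z now 0.0497
```

View pics/m4.png

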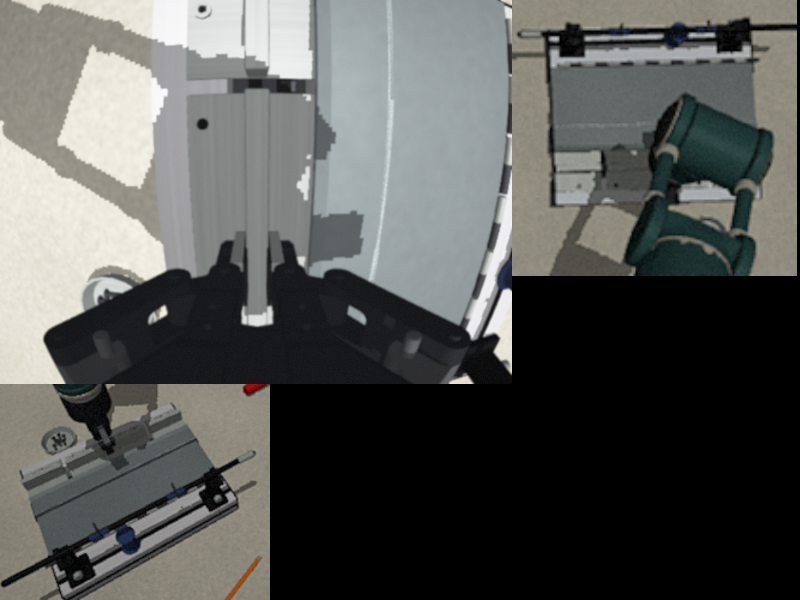

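```bash
python3 -c "
from workcell import order; print(order.finish_job())"
```

```text
the job is handed in; nothing more can be done
None
```

The cover strip is fitted in the gap, tucked under the lip up to the step. I handed the job in with the gripper still holding it pressed down, at about 20.6 s. `finish_job` reports no verdict, so the result below rests on my own last checks.

**What I did:** I gripped the small grey strip by its rib, carried it over and touched it on the front rail to find the height. I then raised it 1.5 mm, slid it under the lip until it met the step, and pressed it down.

**Last checks:**
- **Alignment:** the strip's rib lines up with the fitted rib to 0.2 mm and is square to about 0.001 rad. Both rib tops are at the same height. The end gap is 7.4 mm, against a nominal 8.
- **Push and grip:** the wrist reads 9.4 N downward, so with the strip's weight the rails bear about 12 N. The jaws are still closed on the rib (width 0.10).
- **Cover:** its top measures 49.7 mm, the same as before, so it is shut.
- **Other objects:** the dish and spool look untouched in the last picture. The tape and screwdriver were last seen in place in earlier pictures, and the arm did not go near them afterwards.

**What disagreed:**
- **Fingertip position:** the real fingertips sit about 41 mm behind the reported TCP. My first grasp therefore closed empty above the rib; I measured the offset with two cameras and corrected for it.
- **Sideways force:** there is a steady reading of about -8 N in x while pressing. Part of it is the strip resting against the step, and a similar reading appeared when I pressed on the front rail alone.

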